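# Hook the pushed-back tray out from under the desk riser

## Task

The storage tray has been pushed too far back under the white desk riser, so fingers cannot get at its pull eye. Pick up the reach hook by its grip, reach in under the board, drop the prong into the swinging eye on the tray's front, and draw the tray gently out until it meets its stop, touching riser and tray with nothing but the hook. Then unhook and lay the reach hook upright as it was found, flat on the open desk in front of the tray, touching nothing but the desk, and leave the other things where they stand.

Things in the scene. Friction and masses are not known exactly. Their poses are not given: they have to be found in the camera images.
- riser: White desk riser fixed to the desk: board 240 deep (x) x 340 wide (y) x 18 thick, underside 110, top 128 mm above the desk, on four 16 mm square legs centred at x = +-105, y = +-158 mm. Origin on the desk under the board's centre; own x points to its back, so the front edge is at x = -120 mm and the tray comes out towards -x.
- tray (a joint): How far the grey plastic tray (250 wide, 130 deep) under the riser is out: 0 m pushed home, 0.130 m out at its firm stop. It slides along the riser's -x with about 3 N of friction plus 15 N per m/s and stays where left. Its front face lies at riser x = -20 mm - joint value, from 14 to 93 mm above the desk: too near the board for the prong to pass over it.
- eye_pivot (a point): Upright pivot pin of the pull eye, on a 16 mm wide lug amid the tray's front, 12 mm before the front face, 35 mm above the desk; axes as the riser's; moves with the tray. The eye is a steel ring lying level at this height, of 6 mm round bar (22 mm clear hole, 34 mm outside), its centre 45 mm from the pin on a 6 mm thick bar arm.
- tray_front (a point): Middle of the tray's front face at its lower edge, 14 mm above the desk; axes as the riser's. Before it the eye swings level about its pin, at most 0.7 rad either way from straight ahead (riser -x), with firm stops; 0.6 N at the ring moves it, it stays where pushed. ITS ANGLE IS NOT MEASURED, starts anywhere: find it by feel, e.g. push it sideways with the prong to a stop.
- hook: Reach hook loose on the desk, 0.12 to 0.2 kg: black grip 110 long (x) x 28 wide (y) x 36 high (z), flat sides and base, to be grasped across its 28 mm. Origin under the grip's centre; x runs along the shank to the prong, z up. Steel shank 7 mm thick, centre line 30 mm above the grip's base, ends at x = 150 mm in a 7 mm thick prong turned down.
- hook_tip (a point): Lowest point of the prong's round tip: x = 150, y = 0, z = 2 mm in the hook's frame, with the hook's axes. Clear height between the shank's underside and this point: 24.5 mm.
- mug: Bystander: white mug, 76 across, 85 high; origin under its centre.
- lotion: Bystander: white bottle 52 across, 130 high, on the riser; origin under its centre.
- jar: Bystander: amber jar 60 across, 55 high, on the riser; origin under its centre.
- can: Bystander: drinks can 66 across, 115 high; origin under its centre.
- case: Bystander: grey case 150 x 60 x 40 high; origin under its centre.
- brush: Bystander: wooden-handled brush lying on the desk; origin at its underside.
- box: Bystander: small cardboard box 70 x 50 x 110 high; origin under its centre.

How it is judged:
By the outcome, as a careful person would: the job done as asked, in the order asked, and still so for the second after the job is handed in, with the robot touching nothing.
It also fails if it takes over 72 s, if anything falls off the work surface, if the arm or the gripper's body presses on something with over 40 N, if the wrist force passes 120 N, or if a joint passes its speed limit or range.

## Robot

A 6-joint arm with a two-finger parallel gripper is mounted at the origin on the work surface. World frame = base frame: x ahead of the robot, y to its left, z up, the work surface at z = 0. Lengths are in mm, angles in rad, forces in N, time in s.
With the tool pointing down it reaches from about 275 to 750 mm from the base axis. Payload 10.2 kg.
Tool frame: the origin (TCP) lies midway between the tips of the shut fingers; the grasp point (between the pads) lies 19 mm behind it; z points along the fingers, y is the line along which they close (so a half turn about z gives the same grasp; the last joint's range is limited). The gripper opens to 85 mm and grips with 20 to 120 N. Pads are 22 mm wide; open, the fingers measure 114 mm over their backs; the gripper's body (76 mm by 85 mm) begins 54 mm behind the grasp point. The pads swing forward as they close: fully open they stand 13 mm farther back than shut.
Start: joints at [1.114, 0.313, 1.498, -0, 1.331, -0.223], TCP at [121.642, 510.719, 206.894] pointing down, gripper open.
Joint ranges: [-2.94, 2.94], [-0.97, 2.17], [0.19, 2.56], [-1.23, 4.37], [0.02, 3.11], [-2.88, 2.88]. Speed limits (rad/s): [2.39, 2.39, 3.01, 3.14, 3.14, 3.14].

## Interface

Orientations are given as a rotation vector (axis times angle).
In Python, from cell import telemetry, optics, ticket gives the robot as it stands.
- The arm moves only by the tool servo_tool, never from a script. Its argument "plan" is a list of rows, each an object with "linear": the shift along the tool's x, y, z in m, a list of three; "turn": the turn about the tool's z in rad; "fingers": the gripper's target within -1 to 1 (shut at 1, half-way at 0, fully open at -1). A call has 1 to 20 rows; each row shifts and turns the commanded pose from where the row before left it, along the tool's axes as they then stand; what a row does not reach is not made up. A row lasts 1/10 s, in which the tool goes at most 50 mm and 8.59 degrees, less where a joint would pass 70% of its speed; a pose out of reach is approached as far as the arm can. A call with a gripper value outside its range is refused whole. The fingers move at their own pace and stop on an object; "newtons" is the grip in N (left out, the last holds). Time passes only in rows, so rows that do not move let the fingers close. It gives the time, the measured TCP pose, the force, the opening and the grip force at its end, in the units of the state.
- telemetry.sense(): the state, without advancing time (a new reading comes with each control period).
- optics.snapshot(name): name is "side" or "top" or "wrist"; returns a dict with "img" (420x560x3 uint8, red, green, blue), "depth" (420x560 float32, mm along the optical axis (not along the pixel's ray), 0 where there is no reading), "fov_y" (degrees; the focal length in pixels is half the picture's height over the tangent of half this angle, whatever the lens; pixels are square), "cx", "cy" (the principal point, pixels), "k1" (the pictures are not rectified: a ray, as slopes to the right and down, at radius r is drawn at 1 + k1 r^2 times it, then the intrinsics apply), "eye" and "orientation" of the camera in the world; the wrist camera has in their place "mount" (4x4, takes a point from camera to tool coordinates, whose origin is the TCP and whose axes are the flange's). Camera axes: x right, y down, z forward; pixel columns grow to the right and rows downward; lengths in mm; the calibration is good to about 2 mm. A picture is of the moment at which its call begins: read the wrist's pose just before it.
- ticket.hand_in(): hands the job in; it is judged then, once.
The state is a dict: "clock": time; "joint_positions": joint angles; "joint_vel": joint speeds; "joint_efforts": joint torques, N m; "tcp_pos": TCP position; "tcp_rot": TCP orientation; "contact_force": force on the tool from outside, world axes, zero at the start; "moment": the same for the moment, N m; "gripper_width": finger opening in mm; "finger_force": force on a finger pad.
Only numpy, scipy, OpenCV 4.12 (cv2) and the standard library are available. Lean on these libraries where they do the work, as an engineer would, in place of code of your own. Each camera call takes 0.05 s, during which the arm holds its last target. There are 200 camera calls.

## Working session

There is one attempt and no reset: what is moved stays moved. The work goes in short steps, Python scripts to look and compute and a tool call to move; the robot and the scene stay as the last step left them, time stands still between calls to the robot, and variables do not carry over. Pictures are saved under pics/ and viewed, at most 10 in all, crops included, and the job is handed in when it is done.

Besides the shell and the picture viewer there is one more tool, called after "Request:" in YAML: its name, and indented under it one key for each argument. servo_tool: Moves the arm, as the interface text tells. Its arguments: {"type":"object","properties":{"plan":{"type":"array","items":{"type":"object","properties":{"linear":{"type":"array","items":{"type":"number"}},"turn":{"type":"number"},"fingers":{"type":"number"}}}},"newtons":{"type":"number"}},"required":["plan"]}

```bash
mkdir -p pics; cat > h.py <<'E'
import numpy as np, cv2
from scipy.spatial.transform import Rotation as R
from cell import telemetry, optics, ticket
def cam(name):
    s=telemetry.sense(); d=optics.snapshot(name)
    h,w=d['depth'].shape; f=h/2/np.tan(np.radians(d['fov_y'])/2)
    K=np.array([[f,0,d['cx']],[0,f,d['cy']],[0,0,1.]])
    if name=='wrist':
        T=np.eye(4);T[:3,:3]=R.from_rotvec(s['tcp_rot']).as_matrix();T[:3,3]=s['tcp_pos']
        M=T@np.array(d['mount'])
    else:
        M=np.eye(4);o=np.array(d['orientation'],float)
        M[:3,:3]=o if o.shape==(3,3) else R.from_rotvec(o).as_matrix();M[:3,3]=d['eye']
    u,v=np.meshgrid(np.arange(w),np.arange(h))
    p=np.stack([u,v],-1).reshape(-1,1,2).astype(float)
    n=cv2.undistortPoints(p,K,np.array([d['k1'],0,0,0.])).reshape(h,w,2)
    Z=d['depth'][...,None]
    P=np.concatenate([n*Z,Z],-1)@M[:3,:3].T+M[:3,3]
    P[d['depth']==0]=np.nan
    return d,P,M,n
def save(d,name,x=None,s=1.4):
    im=cv2.cvtColor(d['img'],cv2.COLOR_RGB2BGR)
    if x: im=im[x[1]:x[3],x[0]:x[2]]
    cv2.imwrite('pics/'+name,cv2.resize(im,None,fx=s,fy=s,interpolation=cv2.INTER_CUBIC))
E
python3 - <<'E'
from h import *
for n in ('side','top'):
    d,P,M,_=cam(n); save(d,n+'1.png'); np.save(n+'.npy',P); print(n,d['k1'],M.round(2))
s=telemetry.sense();print(s)
E
```

```text
side -0.06198744739427945 [[ 9.20000e-01  2.90000e-01 -2.70000e-01  1.01068e+03]
 [ 4.00000e-01 -7.00000e-01  5.90000e-01 -1.08589e+03]
 [-2.00000e-02 -6.50000e-01 -7.60000e-01  1.44407e+03]
 [ 0.00000e+00  0.00000e+00  0.00000e+00  1.00000e+00]]
top -0.0917484762006487 [[-2.00000e-02 -1.00000e+00  7.00000e-02  4.24420e+02]
 [-1.00000e+00  2.00000e-02  3.00000e-02 -7.97400e+01]
 [-3.00000e-02 -7.00000e-02 -1.00000e+00  1.44801e+03]
 [ 0.00000e+00  0.00000e+00  0.00000e+00  1.00000e+00]]
{'clock': 0.1, 'joint_positions': array([ 1.11357505e+00,  3.13387192e-01,  1.49835877e+00,  4.71274494e-05,
        1.33099717e+00, -2.23407356e-01]), 'joint_vel': array([ 0.00113858, -0.00213072, -0.00299765,  0.00119624,  0.00053399,
       -0.00024063]), 'joint_efforts': array([ 4.00830206e-03, -4.12895823e+01, -2.60141587e+01, -7.17926105e-05,
        2.94971091e-03, -6.91971127e-05]), 'tcp_pos': array([121.52519939, 510.48120925, 206.39670711]), 'tcp_rot': array([-3.66405645e-01, -3.11972190e+00,  1.67930783e-03]), 'contact_force': array([ 0.34260949, -0.00612008,  0.44404931]), 'moment': array([ 0.08135745, -0.03544846,  0.0104759 ]), 'finger_force': 0.0, 'gripper_width': 85.58391118428877}
```

```bash
python3 -c "
import cv2,numpy as np
a=cv2.resize(cv2.imread('pics/side1.png'),(560,420))
"
```

```text
(no output)
```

View pics/side1.png

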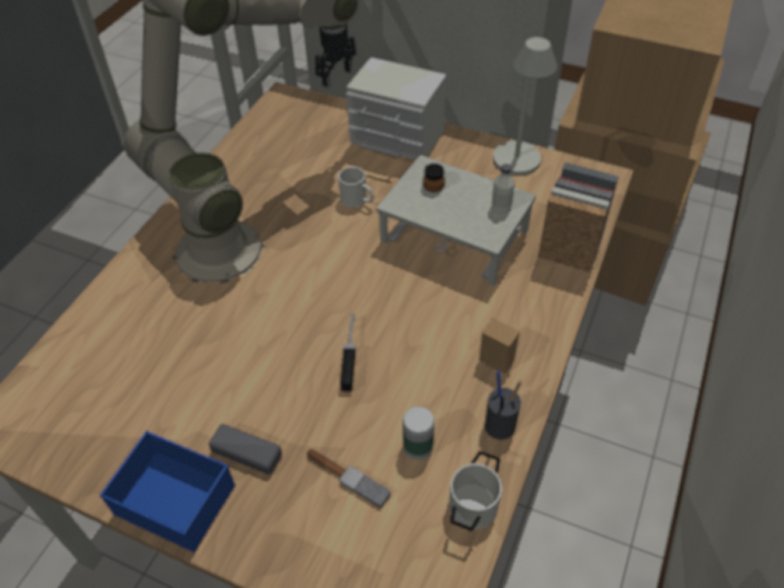

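View pics/top1.png

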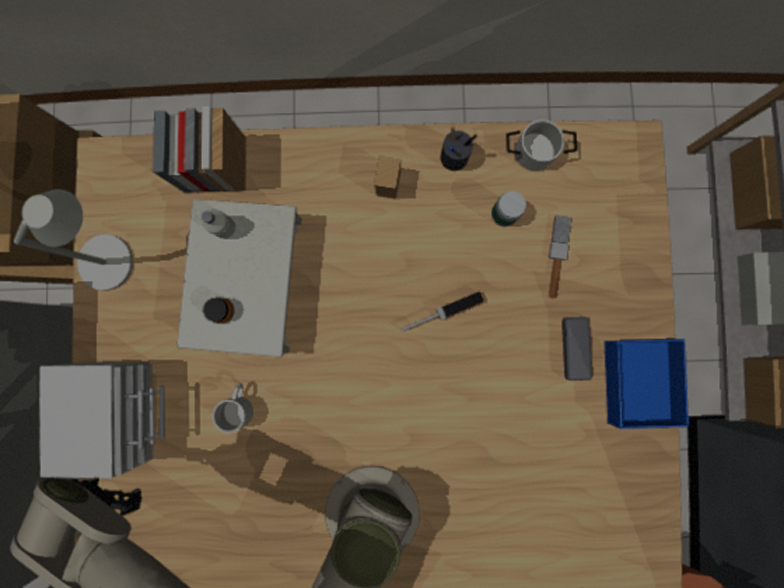

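The side view shows the riser with its front facing the hook. In the top view (1.4x), the riser's corners are at about (189,200), (297,205), (283,355) and (179,347), the grip is at (463,303) and the tip at (403,330).

```bash
python3 - <<'E'
from h import *
for n in ('top','side'):
    P=np.load(n+'.npy'); im=cv2.imread('pics/%s1.png'%n); im=cv2.resize(im,(560,420)); g=im.max(2)
    z=P[...,2]
    if n=='top': 
        reg=np.zeros(z.shape,bool); reg[135:262,120:220]=1
        hg=np.zeros(z.shape,bool); hg[200:240,280:350]=1
    else:
        reg=np.zeros(z.shape,bool); reg[110:200,265:390]=1
        hg=np.zeros(z.shape,bool); hg[220:282,235:260]=1
    m=reg&(z>115)&(z<142); q=P[m]
    print(n,'desk z',np.nanmedian(z[220:260,200:260]) , 'board z',np.median(q[:,2]),len(q))
    r=cv2.minAreaRect(q[:,:2].astype(np.float32)); print(r, cv2.boxPoints(r).round(0).tolist())
    m=hg&(g<60)&(z>25)&(z<48); q=P[m]; print('grip',len(q),np.median(q[:,2]),cv2.minAreaRect(q[:,:2].astype(np.float32)))
    m=hg&(z>18)&(z<50); q=P[m]; print('hook',len(q),cv2.minAreaRect(q[:,:2].astype(np.float32)),q[np.argmax(q[:,1])])
    print('others')
    m=((z>15)&(z<300)&(P[...,0]>250)&(P[...,1]>-450)&(P[...,1]<450)).astype(np.uint8)
    k,l,st,c=cv2.connectedComponentsWithStats(m)
    for i in range(1,k):
        if st[i,4]>60: q=P[l==i]; print(st[i].tolist(),np.percentile(q,5,axis=0).round(),np.percentile(q,95,axis=0).round())
E
```

```text
top desk z -0.7477923327747931 board z 127.08391567148965 7261
((563.3809204101562, 289.5391540527344), (240.44479370117188, 341.6289978027344), 84.3127670288086) [[381.0, 187.0], [721.0, 153.0], [745.0, 392.0], [405.0, 426.0]]
grip 230 34.43029521630797 ((493.5602111816406, -226.97637939453125), (26.199235916137695, 96.971923828125), 21.20120620727539)
hook 347 ((473.2539978027344, -175.11216735839844), (27.707490921020508, 208.39300537109375), 21.33371925354004) [433.98056624 -78.58928344  23.33749371]
others
[111, 76, 64, 62, 3364] [788. 300.  42.] [920. 441. 208.]
[361, 85, 37, 37, 503] [ 819. -444.   21.] [ 916. -339.   90.]
[315, 90, 26, 31, 522] [ 826. -249.   30.] [ 883. -189.  151.]
[267, 111, 19, 30, 462] [759. -80.  35.] [827. -30. 113.]
[351, 136, 25, 26, 458] [ 682. -361.   35.] [ 737. -306.  118.]
[127, 142, 87, 113, 8017] [410. 179. 122.] [713. 395. 182.]
[286, 209, 60, 28, 347] [ 444. -265.   28.] [ 513. -102.   39.]
[152, 274, 28, 22, 216] [252. 285.  19.] [310. 353.  86.]
side desk z -0.06826083784085313 board z 127.5163799079669 4047
((588.3703002929688, 281.720397
[... 283 characters left out ...]
80236816406, -179.81878662109375), (29.341245651245117, 209.91549682617188), 20.70378303527832) [433.03335782 -83.50170632  29.43713196]
others
[268, 111, 115, 91, 5207] [404. 165.  45.] [720. 386. 187.]
[384, 116, 57, 76, 2831] [797. 296.  34.] [927. 437. 208.]
[248, 120, 19, 26, 253] [252. 281.  20.] [311. 350.  84.]
[525, 195, 35, 225, 3972] [1381. -424.   25.] [1384.  243.  230.]
[242, 224, 12, 54, 346] [ 449. -274.   23.] [ 517. -113.   40.]
[342, 228, 29, 37, 741] [763. -87.  22.] [831. -40. 113.]
[346, 265, 27, 48, 786] [ 831. -257.   27.] [ 891. -200.  147.]
[287, 291, 23, 37, 716] [ 690. -373.   27.] [ 745. -321.  119.]
[321, 321, 38, 53, 687] [ 824. -444.   20.] [ 916. -343.   91.]
```

```bash
python3 - <<'E'
from h import *
d,P,M,_=cam('side'); save(d,'side2.png',(270,140,370,210),7.5)
ex=np.array([.0990,.9951]);ey=np.array([-.9951,.0990]);o=np.array([563.4,289.5])
for v in range(164,184,1):
  print(v,[(int((q[:2]-o)@ex),int((q[:2]-o)@ey),int(q[2])) for q in P[v,306:330:2] if q[2]==q[2]])
E
```

```text
164 [(-124, 17, 122), (-122, 10, 124), (-124, 1, 129), (-116, -2, 125), (-114, -8, 126), (-110, -14, 125), (-109, -21, 127), (-104, -27, 126), (-103, -34, 128), (-98, -39, 126), (-94, -45, 126), (-95, -53, 130)]
165 [(-117, 20, 110), (-118, 12, 115), (-118, 4, 119), (-121, -5, 126), (-115, -9, 123), (-114, -16, 124), (-117, -25, 132), (-114, -31, 131), (-106, -35, 126), (-108, -44, 132), (-100, -48, 128), (-94, -53, 125)]
166 [(-13, 71, -9), (-119, 11, 111), (-118, 3, 114), (-120, -4, 119), (-122, -13, 126), (-118, -18, 124), (-116, -25, 126), (-112, -31, 125), (-111, -38, 128), (-107, -44, 127), (-107, -51, 130), (-99, -55, 125)]
167 [(-28, 64, 1), (-19, 60, -4), (-121, 2, 112), (-121, -5, 115), (-119, -11, 117), (-123, -21, 125), (-119, -26, 124), (-120, -35, 129), (-120, -42, 132), (-115, -47, 130), (-108, -52, 127), (-110, -60, 132)]
168 [(-36, 60, 5), (-27, 56, 0), (-28, 47, 3), (-20, 42, 0), (-124, -14, 118), (-121, -20, 118), (-117, -26, 118), (-121, -35, 125), (-122, -43, 129), (-121, -50, 132), (-118, -56, 133), (-108, -60, 126)]
169 [(-32, 62, -4), (-30, 54, -2), (-21, 50, 
[... 2038 characters left out ...]
 -2), (-78, 21, -1), (-77, 13, 1), (-96, -3, 27), (-69, 1, 0), (-65, -4, -1), (-64, -12, 2), (-54, -15, -5), (-56, -25, 1), (-50, -30, -1), (-46, -36, -2)]
181 [(-87, 33, -4), (-89, 24, 2), (-81, 19, -3), (-77, 13, -4), (-76, 5, 0), (-75, -1, 1), (-64, -4, -7), (-68, -14, 1), (-63, -20, 0), (-56, -24, -4), (-57, -33, 0), (-51, -39, -1)]
182 [(-97, 28, 2), (-89, 24, -3), (-86, 17, -2), (-86, 9, 0), (-81, 3, -1), (-77, -2, -1), (-75, -9, 0), (-70, -15, -1), (-69, -23, 1), (-60, -27, -5), (-61, -35, 0), (-57, -41, 0)]
183 [(-98, 28, -2), (-97, 20, 0), (-90, 15, -4), (-92, 6, 2), (-86, 0, 0), (-78, -3, -5), (-81, -12, 1), (-80, -20, 5), (-75, -25, 2), (-76, -34, 7), (-71, -40, 6), (-63, -44, 1)]
```

View pics/side2.png

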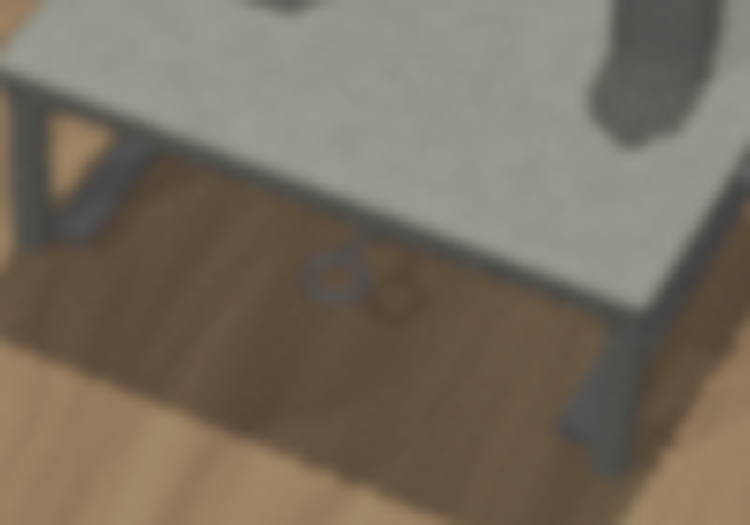

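Request:
servo_tool:
  plan:
    - {"linear": [0.006,-0.049,0],"turn": 0,"fingers": -1}
    - {"linear": [0.006,-0.049,0],"turn": 0,"fingers": -1}
    - {"linear": [0.006,-0.049,0],"turn": 0,"fingers": -1}
    - {"linear": [0.006,-0.049,0],"turn": 0,"fingers": -1}

```text
clock: 0.55
tcp_pos: [52.0, 323.7, 206.4]
tcp_rot: [-0.366, -3.12, 0.001]
contact_force: [-0.4, -1.0, 1.3]
gripper_width: 85.7
finger_force: 0.0
```

The side crop (7.5x, offset 270,140) shows the ring, centred at crop (338,277), which is full-image (315.1,176.9). Its shadow is to the right of it.

```bash
python3 - <<'E'
from h import *
d,P,M,n=cam('side')
K=lambda u,v: cv2.remap(n.astype(np.float32),np.float32([[u]]),np.float32([[v]]),cv2.INTER_LINEAR)[0,0]
ex=np.array([.0990,.9951]);ey=np.array([-.9951,.0990]);o=np.array([563.4,289.5])
def hit(u,v,z):
    r=M[:3,:3]@np.r_[K(u,v),1]; p=M[:3,3]+r*(z-M[2,3])/r[2]; return p[:2],((p[:2]-o)@ex,(p[:2]-o)@ey)
c=lambda a,b:(270+a/7.5-.43,140+b/7.5-.43)
print('ring',hit(*c(338,277),35)); print('arm out',hit(*c(370,235),35))
for q in [(5,70),(645,308)]: print('board front top corner',hit(*c(*q),128))
for q in [(305,277),(372,277),(338,248),(338,306)]: print('ring edge',hit(*c(*q),35)[1])
E
```

```text
ring (array([555.25431803, 203.09854377]), (np.float64(-86.78451161307638), np.float64(-0.44797604199457375)))
arm out (array([559.39020238, 235.62969719]), (np.float64(-54.003308287463994), np.float64(-1.3430103631586525)))
board front top corner (array([390.47793311, 184.59512503]), (np.float64(-121.51012570551521), np.float64(161.68916614515175)))
board front top corner (array([718.99579537, 153.01812776]), (np.float64(-120.40912732938101), np.float64(-168.34508132074015)))
ring edge (np.float64(-94.29846556921697), np.float64(13.489433774550506))
ring edge (np.float64(-79.00259887395998), np.float64(-14.879313199511788))
ring edge (np.float64(-69.26682621284456), np.float64(8.442759546025842))
ring edge (np.float64(-104.07364119006053), np.float64(-9.223586671536204))
```

Request:
servo_tool:
  plan:
    - {"linear": [-0.046,-0.018,0],"turn": 0.1,"fingers": -1}
    - {"linear": [-0.046,-0.018,0],"turn": 0.1,"fingers": -1}
    - {"linear": [-0.046,-0.018,0],"turn": 0.1,"fingers": -1}
    - {"linear": [-0.046,-0.018,0],"turn": 0.1,"fingers": -1}

```text
clock: 1.0
tcp_pos: [189.5, 199.9, 207.1]
tcp_rot: [0.945, 2.995, 0.001]
contact_force: [0.8, 0.8, -0.2]
gripper_width: 85.0
finger_force: 0.0
```

```bash
cat >> h.py <<'E'
def go(x,y,z,yaw,N,start=None):
    "constant per-row step (tool frame) to reach world x,y,z mm and tool-x heading yaw deg"
    s=telemetry.sense(); X=R.from_rotvec(s['tcp_rot']).as_matrix()[:,0]
    p=np.array(s['tcp_pos']) ; f=np.arctan2(X[1],X[0])
    if start is not None: p=np.array(start[:3],float); f=np.radians(start[3])
    t=-((np.radians(yaw)-f+np.pi)%(2*np.pi)-np.pi)/N
    S=np.zeros((2,2))
    for i in range(N):
        g=f-t*i; S+=[[np.cos(g),np.sin(g)],[np.sin(g),-np.cos(g)]]
    ab=np.linalg.solve(S,np.array([x,y])-p[:2])
    print('now',p.round(1),np.degrees(f).round(2),'| row linear m',(np.r_[ab,-(z-p[2])]/[1,1,N]/1000).round(5).tolist(),'turn',round(t,4),'x',N,'F',s['contact_force'].round(1),'w',round(s['gripper_width'],1),'q6',s['joint_positions'][5].round(2),'t',s['clock'])
E
python3 - <<'E'
from h import *
go(380,0,207,120,8)
go(495,-228,130,111.2,7,(380,0,207,120))
E
```

```text
now [189.5 199.9 207.1] 144.99 | row linear m [-0.03478, -0.00027, 1e-05] turn 0.0545 x 8 F [ 0.8  0.8 -0.2] w 85.0 q6 -0.58 t 1.0
now [380.   0. 207.] 120.0 | row linear m [-0.03651, 0.00034, 0.011] turn 0.0219 x 7 F [ 0.8  0.8 -0.2] w 85.0 q6 -0.58 t 1.0
```

Request:
servo_tool:
  plan:
    - {"linear": [-0.035,0,0],"turn": 0.0545,"fingers": -1}
    - {"linear": [-0.035,0,0],"turn": 0.0545,"fingers": -1}
    - {"linear": [-0.035,0,0],"turn": 0.0545,"fingers": -1}
    - {"linear": [-0.035,0,0],"turn": 0.0545,"fingers": -1}
    - {"linear": [-0.035,0,0],"turn": 0.0545,"fingers": -1}
    - {"linear": [-0.035,0,0],"turn": 0.0545,"fingers": -1}
    - {"linear": [-0.035,0,0],"turn": 0.0545,"fingers": -1}
    - {"linear": [-0.035,0,0],"turn": 0.0545,"fingers": -1}
    - {"linear": [-0.035,0,0.007],"turn": 0.022,"fingers": -1}
    - {"linear": [-0.035,0,0.007],"turn": 0.022,"fingers": -1}
    - {"linear": [-0.035,0,0.007],"turn": 0.022,"fingers": -1}
    - {"linear": [-0.035,0,0.007],"turn": 0.022,"fingers": -1}
    - {"linear": [-0.035,0,0.007],"turn": 0.022,"fingers": -1}
    - {"linear": [-0.035,0,0],"turn": 0.022,"fingers": -1}
    - {"linear": [-0.02,0,0],"turn": 0.02,"fingers": -1}
    - {"linear": [0,0,0],"turn": 0,"fingers": -1}
    - {"linear": [0,0,0],"turn": 0,"fingers": -1}

```text
clock: 2.7
tcp_pos: [485.3, -202.9, 171.6]
tcp_rot: [-1.768, -2.595, -0.0]
contact_force: [-0.6, 0.1, 0.2]
gripper_width: 85.5
finger_force: 0.0
```

```bash
python3 - <<'E'
from h import *
d,P,M,n=cam('wrist'); save(d,'w1.png')
z=P[...,2]; g=d['img'].max(2)
m=(z>26)&(z<46)&(np.hypot(P[...,0]-495,P[...,1]+228)<85)&(g<60)
k,l,st,c=cv2.connectedComponentsWithStats(m.astype(np.uint8))
i=1+np.argmax(st[1:,4]);q=P[l==i];print(len(q),np.median(q[:,2]),cv2.minAreaRect(q[:,:2].astype(np.float32)))
m=(z>22)&(z<46)&(np.hypot(P[...,0]-475,P[...,1]+175)<130);q=P[m];print(len(q),cv2.minAreaRect(q[:,:2].astype(np.float32)))
print('desk',np.nanpercentile(z,[20,50]))
go(495,-228,130,111.2,3)
E
```

```text
2629 35.304725195704634 ((493.5827941894531, -224.06802368164062), (26.94178581237793, 97.0737075805664), 21.541976928710938)
4036 ((474.25439453125, -173.43006896972656), (28.375200271606445, 206.94297790527344), 21.202991485595703)
desk [-0.96268056 -0.16253326]
now [ 485.2 -202.5  171.8] 111.51 | row linear m [-0.0091, -7e-05, 0.01393] turn 0.0018 x 3 F [0.1 0.2 0.2] w 85.3 q6 -0.99 t 2.75
```

View pics/w1.png

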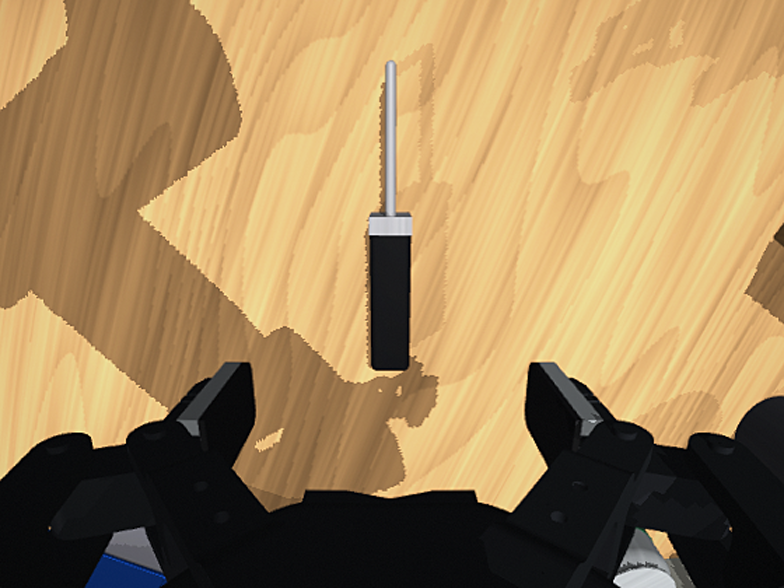

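The wrist view shows the grip standing upright and parallel to tool x. The grip top spans (370–412, 213–370) and the tip is at (390,62). That puts the hook origin at about (492,-219), with a heading of 111.3°.

Request:
servo_tool:
  newtons: 60
  plan:
    - {"linear": [-0.018,0,0.03],"turn": 0.003,"fingers": -1}
    - {"linear": [0,0,0.035],"turn": 0,"fingers": -1}
    - {"linear": [0,0,0.035],"turn": 0,"fingers": -1}
    - {"linear": [0,0,0.03],"turn": 0,"fingers": -1}
    - {"linear": [0,0,0.022],"turn": 0,"fingers": -1}
    - {"linear": [0,0,0.015],"turn": 0,"fingers": -1}
    - {"linear": [0,0,0],"turn": 0,"fingers": -1}
    - {"linear": [0,0,0],"turn": 0,"fingers": 1}
    - {"linear": [0,0,0],"turn": 0,"fingers": 1}
    - {"linear": [0,0,0],"turn": 0,"fingers": 1}
    - {"linear": [0,0,0],"turn": 0,"fingers": 1}
    - {"linear": [0,0,0],"turn": 0,"fingers": 1}
    - {"linear": [0,0,0],"turn": 0,"fingers": 1}
    - {"linear": [0,0,0],"turn": 0,"fingers": 1}
    - {"linear": [0,0,0],"turn": 0,"fingers": 1}

```text
clock: 4.25
tcp_pos: [492.4, -220.2, 5.9]
tcp_rot: [1.772, 2.593, -0.0]
contact_force: [-1.2, 0.5, 6.4]
gripper_width: 26.1
finger_force: 59.1
```

```bash
python3 - <<'E'
from h import *
go(534.2,-4,56,84.3,12)
E
```

```text
now [ 492.4 -220.2    5.9] 111.3 | row linear m [0.01742, 0.00629, -0.00418] turn 0.0393 x 12 F [-1.2  0.5  6.4] w 26.1 q6 -1.01 t 4.25
```

Request:
servo_tool:
  plan:
    - {"linear": [0,0,-0.01],"turn": 0,"fingers": 1}
    - {"linear": [0,0,-0.02],"turn": 0,"fingers": 1}
    - {"linear": [0,0,-0.02],"turn": 0,"fingers": 1}
    - {"linear": [0.0174,0.0063,0],"turn": 0.0393,"fingers": 1}
    - {"linear": [0.0174,0.0063,0],"turn": 0.0393,"fingers": 1}
    - {"linear": [0.0174,0.0063,0],"turn": 0.0393,"fingers": 1}
    - {"linear": [0.0174,0.0063,0],"turn": 0.0393,"fingers": 1}
    - {"linear": [0.0174,0.0063,0],"turn": 0.0393,"fingers": 1}
    - {"linear": [0.0174,0.0063,0],"turn": 0.0393,"fingers": 1}
    - {"linear": [0.0174,0.0063,0],"turn": 0.0393,"fingers": 1}
    - {"linear": [0.0174,0.0063,0],"turn": 0.0393,"fingers": 1}
    - {"linear": [0.0174,0.0063,0],"turn": 0.0393,"fingers": 1}
    - {"linear": [0.0174,0.0063,0],"turn": 0.0393,"fingers": 1}
    - {"linear": [0.0174,0.0063,0],"turn": 0.0393,"fingers": 1}
    - {"linear": [0.0174,0.0063,0],"turn": 0.0393,"fingers": 1}
    - {"linear": [0,0,0],"turn": 0,"fingers": 1}
    - {"linear": [0,0,0],"turn": 0,"fingers": 1}
    - {"linear": [0,0,0],"turn": 0,"fingers": 1}

```text
clock: 6.05
tcp_pos: [533.8, -4.7, 55.1]
tcp_rot: [2.329, 2.108, -0.0]
contact_force: [0.8, -0.1, -1.3]
gripper_width: 25.5
finger_force: 59.5
```

```bash
python3 - <<'E'
from h import *
go(534.2,-4,56,84.3,12)
d,P,M,n=cam('side'); save(d,'side3.png',(270,140,350,210),7.5)
d,P,M,n=cam('wrist'); z=P[...,2];save(d,'w2.png')
s=telemetry.sense(); p=s['tcp_pos']
q0=np.array(p[:2])+85*np.array([.099,.995])
m=(z>70)&(z<100)&(np.hypot(P[...,0]-q0[0],P[...,1]-q0[1])<110)
q=P[m]
r=cv2.fitLine(q[(q[:,1]>p[1]+65)][:,:2].astype(np.float32),cv2.DIST_HUBER,0,.01,.01).ravel();print(len(q),'shank dir',np.degrees(np.arctan2(r[1],r[0])),r, q[np.argmax(q[:,1])])
E
```

```text
now [533.8  -4.7  55.1] 84.28 | row linear m [6e-05, 2e-05, -7e-05] turn -0.0 x 12 F [ 0.8 -0.1 -1.3] w 25.5 q6 -0.13 t 6.05
14101 shank dir 84.2634 [9.9955328e-02 9.9499190e-01 5.4225836e+02 8.5209412e+01] [541.53036108 109.30957362  80.70178179]
```

View pics/side3.png

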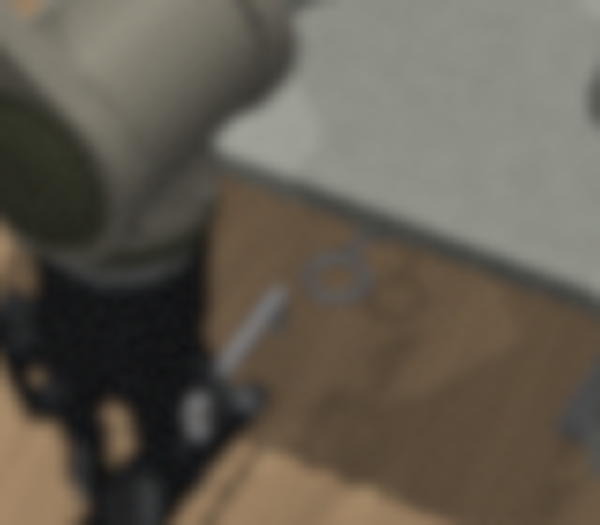

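The hook is held level, with the shank end at crop (283,290) and the ring at crop (338,277). I'll register the side camera against the known shank end.

```bash
python3 - <<'E'
from h import *
d,P,M,n=cam('side')
K=lambda u,v: cv2.remap(n.astype(np.float32),np.float32([[u]]),np.float32([[v]]),cv2.INTER_LINEAR)[0,0]
def hit(a,b,z):
    r=M[:3,:3]@np.r_[K(270+a/7.5-.43,140+b/7.5-.43),1]; return (M[:3,3]+r*(z-M[2,3])/r[2])[:2].round(1)
print('shank end',hit(283,290,80),'exp 549,147;', 'shank foot',hit(228,368,80),'ring',hit(338,277,35),'arm',hit(362,243,35))
im=cv2.cvtColor(d['img'],cv2.COLOR_RGB2BGR)
E
```

```text
shank end [549.3 144.2] exp 549,147; shank foot [544.3  88.5] ring [555.3 203.1] arm [557.8 229.1]
```

Request:
servo_tool:
  plan:
    - {"linear": [0.01,0,0],"turn": 0,"fingers": 1}
    - {"linear": [0.01,0,0],"turn": 0,"fingers": 1}
    - {"linear": [0.01,0,0],"turn": 0,"fingers": 1}
    - {"linear": [0.01,0,0],"turn": 0,"fingers": 1}
    - {"linear": [0.01,0.0005,0],"turn": 0,"fingers": 1}
    - {"linear": [0.01,0,0],"turn": 0,"fingers": 1}
    - {"linear": [0,0,0],"turn": 0,"fingers": 1}
    - {"linear": [0,0,0],"turn": 0,"fingers": 1}
    - {"linear": [0,0,0.004],"turn": 0,"fingers": 1}
    - {"linear": [0,0,0.004],"turn": 0,"fingers": 1}
    - {"linear": [0,0,0],"turn": 0,"fingers": 1}

```text
clock: 7.3
tcp_pos: [540.1, 55.4, 46.2]
tcp_rot: [-2.329, -2.107, 0.001]
contact_force: [-0.4, -0.0, -2.1]
gripper_width: 25.8
finger_force: 59.5
```

```bash
python3 - <<'E'
from h import *
d,P,M,n=cam('side'); save(d,'side4.png',(285,150,345,200),12)
go(540,56,56,84.3,1)
E
```

```text
now [540.3  55.4  46.5] 84.26 | row linear m [0.00056, -0.00037, -0.00946] turn -0.0008 x 1 F [ 0.8  0.2 -2. ] w 25.6 q6 -0.01 t 7.35
```

View pics/side4.png

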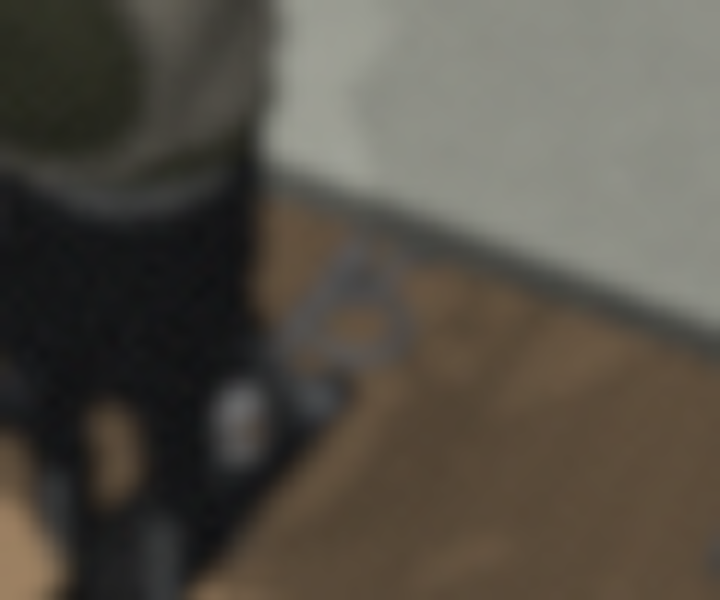

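The shank end is at crop (355,240), above the ring at (352,320), which fits the prong being over the hole. I'll lower it and watch the force.

Request:
servo_tool:
  plan:
    - {"linear": [0,0,0.003],"turn": 0,"fingers": 1}
    - {"linear": [0,0,0.003],"turn": 0,"fingers": 1}
    - {"linear": [0,0,0.003],"turn": 0,"fingers": 1}
    - {"linear": [0,0,0.001],"turn": 0,"fingers": 1}
    - {"linear": [0,0,0],"turn": 0,"fingers": 1}

```text
clock: 7.85
tcp_pos: [540.5, 55.6, 36.8]
tcp_rot: [-2.329, -2.108, 0.0]
contact_force: [-0.4, -0.2, -1.8]
gripper_width: 25.8
finger_force: 59.5
```

Request:
servo_tool:
  plan:
    - {"linear": [0,0,0.003],"turn": 0,"fingers": 1}
    - {"linear": [0,0,0.003],"turn": 0,"fingers": 1}
    - {"linear": [0,0,0.003],"turn": 0,"fingers": 1}
    - {"linear": [0,0,0.003],"turn": 0,"fingers": 1}
    - {"linear": [0,0,0],"turn": 0,"fingers": 1}
    - {"linear": [-0.003,0,0],"turn": 0,"fingers": 1}
    - {"linear": [-0.003,0,0],"turn": 0,"fingers": 1}
    - {"linear": [-0.003,0,0],"turn": 0,"fingers": 1}
    - {"linear": [-0.003,0,0],"turn": 0,"fingers": 1}

```text
clock: 8.75
tcp_pos: [539.4, 43.7, 25.0]
tcp_rot: [-2.33, -2.107, -0.001]
contact_force: [0.6, 2.9, -1.9]
gripper_width: 25.4
finger_force: 59.4
```

Request:
servo_tool:
  plan:
    - {"linear": [-0.005,0,0],"turn": 0,"fingers": 1}
    - {"linear": [-0.005,0,0],"turn": 0,"fingers": 1}
    - {"linear": [-0.005,0,0],"turn": 0,"fingers": 1}
    - {"linear": [-0.005,0,0],"turn": 0,"fingers": 1}
    - {"linear": [-0.005,0,0],"turn": 0,"fingers": 1}
    - {"linear": [-0.005,0,0],"turn": 0,"fingers": 1}
    - {"linear": [-0.005,0,0],"turn": 0,"fingers": 1}
    - {"linear": [-0.005,0,0],"turn": 0,"fingers": 1}
    - {"linear": [-0.005,0,0],"turn": 0,"fingers": 1}
    - {"linear": [-0.005,0,0],"turn": 0,"fingers": 1}
    - {"linear": [-0.005,0,0],"turn": 0,"fingers": 1}
    - {"linear": [-0.005,0,0],"turn": 0,"fingers": 1}
    - {"linear": [-0.005,0,0],"turn": 0,"fingers": 1}
    - {"linear": [-0.005,0,0],"turn": 0,"fingers": 1}
    - {"linear": [-0.005,0,0],"turn": 0,"fingers": 1}
    - {"linear": [-0.005,0,0],"turn": 0,"fingers": 1}
    - {"linear": [-0.005,0,0],"turn": 0,"fingers": 1}
    - {"linear": [-0.005,0,0],"turn": 0,"fingers": 1}

```text
clock: 10.55
tcp_pos: [530.3, -46.3, 24.9]
tcp_rot: [-2.329, -2.108, 0.0]
contact_force: [0.5, 3.2, -1.8]
gripper_width: 26.2
finger_force: 59.4
```

```bash
python3 - <<'E'
from h import *
d,P,M,n=cam('side'); save(d,'side5.png',(250,110,390,215),5.5)
go(540,56,56,84.3,1)
E
```

```text
now [530.3 -47.   25. ] 84.26 | row linear m [0.10345, -0.00068, -0.03102] turn -0.0006 x 1 F [-0.3  1.3 -1.8] w 25.7 q6 -0.21 t 10.6
```

View pics/side5.png

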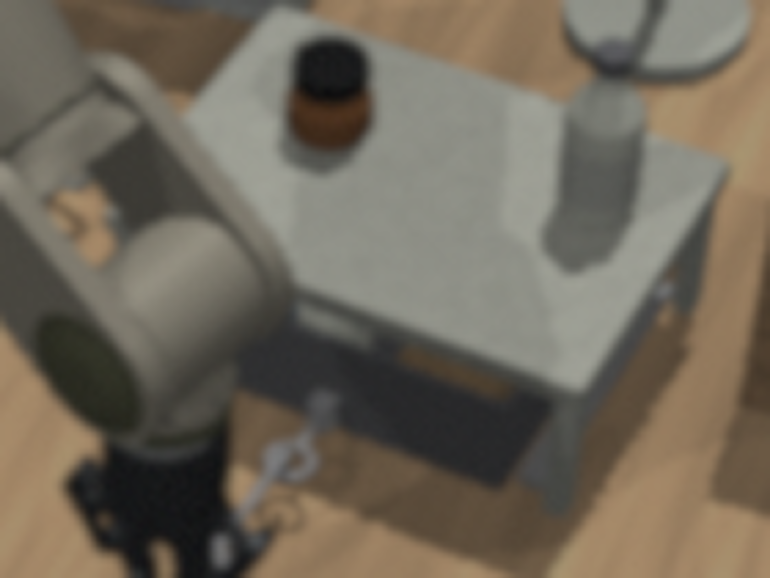

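The prong is in the ring at crop (285,460) and the tray face is coming out. I'll go slowly to the stop.

Request:
servo_tool:
  plan:
    - {"linear": [-0.003,0,0],"turn": 0,"fingers": 1}
    - {"linear": [-0.003,0,0],"turn": 0,"fingers": 1}
    - {"linear": [-0.003,0,0],"turn": 0,"fingers": 1}
    - {"linear": [-0.003,0,0],"turn": 0,"fingers": 1}
    - {"linear": [-0.003,0,0],"turn": 0,"fingers": 1}
    - {"linear": [-0.002,0,0],"turn": 0,"fingers": 1}
    - {"linear": [-0.002,0,0],"turn": 0,"fingers": 1}

```text
clock: 11.3
tcp_pos: [528.5, -65.0, 25.0]
tcp_rot: [2.33, 2.108, -0.0]
contact_force: [0.5, 4.0, -2.2]
gripper_width: 25.5
finger_force: 59.4
```

Request:
servo_tool:
  plan:
    - {"linear": [-0.002,0,0],"turn": 0,"fingers": 1}
    - {"linear": [-0.002,0,0],"turn": 0,"fingers": 1}
    - {"linear": [-0.002,0,0],"turn": 0,"fingers": 1}

```text
clock: 11.6
tcp_pos: [527.9, -70.9, 25.0]
tcp_rot: [-2.329, -2.108, 0.0]
contact_force: [0.1, 3.6, -1.5]
gripper_width: 25.6
finger_force: 59.4
```

Request:
servo_tool:
  plan:
    - {"linear": [-0.002,0,0],"turn": 0,"fingers": 1}
    - {"linear": [-0.002,0,0],"turn": 0,"fingers": 1}

```text
clock: 11.8
tcp_pos: [527.0, -73.0, 24.5]
tcp_rot: [-2.328, -2.104, -0.002]
contact_force: [2.0, 18.5, -3.8]
gripper_width: 25.4
finger_force: 59.2
```

Request:
servo_tool:
  plan:
    - {"linear": [0.004,0,0],"turn": 0,"fingers": 1}
    - {"linear": [0.004,0,0],"turn": 0,"fingers": 1}
    - {"linear": [0.001,0,0],"turn": 0,"fingers": 1}
    - {"linear": [0,0,0],"turn": 0,"fingers": 1}
    - {"linear": [0,0,0],"turn": 0,"fingers": 1}

```text
clock: 12.3
tcp_pos: [528.5, -66.0, 25.0]
tcp_rot: [2.329, 2.108, -0.0]
contact_force: [-0.4, -1.0, -1.3]
gripper_width: 25.5
finger_force: 59.5
```

Request:
servo_tool:
  plan:
    - {"linear": [0,0,-0.004],"turn": 0,"fingers": 1}
    - {"linear": [0,0,-0.004],"turn": 0,"fingers": 1}
    - {"linear": [0,0,-0.004],"turn": 0,"fingers": 1}
    - {"linear": [0,0,-0.006],"turn": 0,"fingers": 1}
    - {"linear": [0,0,-0.008],"turn": 0,"fingers": 1}
    - {"linear": [0,0,-0.008],"turn": 0,"fingers": 1}
    - {"linear": [0,0,0],"turn": 0,"fingers": 1}
    - {"linear": [0,0,0],"turn": 0,"fingers": 1}

```text
clock: 13.1
tcp_pos: [528.4, -65.8, 59.1]
tcp_rot: [2.329, 2.108, 0.0]
contact_force: [0.5, -0.4, -1.5]
gripper_width: 25.4
finger_force: 59.5
```

Request:
servo_tool:
  plan:
    - {"linear": [-0.01,0,0],"turn": 0,"fingers": 1}
    - {"linear": [-0.02,0,0],"turn": 0,"fingers": 1}
    - {"linear": [-0.025,0,0],"turn": 0,"fingers": 1}
    - {"linear": [-0.025,0,0],"turn": 0,"fingers": 1}
    - {"linear": [-0.02,0,0],"turn": 0,"fingers": 1}
    - {"linear": [-0.01,0,0.01],"turn": 0,"fingers": 1}
    - {"linear": [0,0,0.015],"turn": 0,"fingers": 1}
    - {"linear": [0,0,0.012],"turn": 0,"fingers": 1}
    - {"linear": [0,0,0.008],"turn": 0,"fingers": 1}
    - {"linear": [0,0,0.004],"turn": 0,"fingers": 1}
    - {"linear": [0,0,0.002],"turn": 0,"fingers": 1}
    - {"linear": [0,0,0],"turn": 0,"fingers": 1}
    - {"linear": [0,0,0],"turn": 0,"fingers": 1}

```text
clock: 14.4
tcp_pos: [517.7, -175.2, 8.4]
tcp_rot: [2.329, 2.108, 0.0]
contact_force: [0.1, 0.5, -1.4]
gripper_width: 25.4
finger_force: 59.5
```

Request:
servo_tool:
  plan:
    - {"linear": [0,0,0.001],"turn": 0,"fingers": 1}
    - {"linear": [0,0,0],"turn": 0,"fingers": 1}

```text
clock: 14.6
tcp_pos: [517.5, -175.2, 7.1]
tcp_rot: [2.329, 2.108, 0.0]
contact_force: [-0.5, -0.0, -1.6]
gripper_width: 25.7
finger_force: 59.5
```

Request:
servo_tool:
  plan:
    - {"linear": [0,0,0.001],"turn": 0,"fingers": 1}
    - {"linear": [0,0,0],"turn": 0,"fingers": 1}

```text
clock: 14.8
tcp_pos: [517.5, -175.3, 6.0]
tcp_rot: [2.329, 2.108, 0.0]
contact_force: [-0.8, 0.4, -0.8]
gripper_width: 25.5
finger_force: 59.5
```

Request:
servo_tool:
  plan:
    - {"linear": [0,0,0.0006],"turn": 0,"fingers": 1}
    - {"linear": [0,0,0],"turn": 0,"fingers": 1}

```text
clock: 15.0
tcp_pos: [517.5, -175.3, 5.9]
tcp_rot: [2.329, 2.108, -0.0]
contact_force: [-2.6, 1.0, 5.9]
gripper_width: 25.8
finger_force: 60.2
```

Contact with the desk. I'll open the fingers and lift straight up.

Request:
servo_tool:
  newtons: 20
  plan:
    - {"linear": [0,0,0],"turn": 0,"fingers": 0}
    - {"linear": [0,0,0],"turn": 0,"fingers": -0.3}
    - {"linear": [0,0,0],"turn": 0,"fingers": -1}
    - {"linear": [0,0,0],"turn": 0,"fingers": -1}
    - {"linear": [0,0,0],"turn": 0,"fingers": -1}
    - {"linear": [0,0,0],"turn": 0,"fingers": -1}
    - {"linear": [0,0,0],"turn": 0,"fingers": -1}
    - {"linear": [0,0,-0.01],"turn": 0,"fingers": -1}
    - {"linear": [0,0,-0.02],"turn": 0,"fingers": -1}
    - {"linear": [0,0,-0.03],"turn": 0,"fingers": -1}
    - {"linear": [0,0,-0.04],"turn": 0,"fingers": -1}
    - {"linear": [0,0,-0.04],"turn": 0,"fingers": -1}
    - {"linear": [-0.04,0,-0.04],"turn": 0,"fingers": -1}
    - {"linear": [-0.04,0,0],"turn": 0,"fingers": -1}
    - {"linear": [0,0,0],"turn": 0,"fingers": -1}
    - {"linear": [0,0,0],"turn": 0,"fingers": -1}

```text
clock: 16.6
tcp_pos: [509.6, -250.5, 181.0]
tcp_rot: [-2.331, -2.106, -0.0]
contact_force: [0.5, -0.6, -0.7]
gripper_width: 85.3
finger_force: 0.0
```

```bash
python3 - <<'E'
from h import *
d,P,M,n=cam('wrist'); save(d,'w3.png'); z=P[...,2]
m=(z>22)&(z<46)&(np.hypot(P[...,0]-523,P[...,1]+126)<125);q=P[m];print(len(q),cv2.minAreaRect(q[:,:2].astype(np.float32)))
d,P,M,n=cam('side'); save(d,'side6.png')
go(540,56,56,84.3,1)
E
```

```text
4046 ((518.5690307617188, -153.82794189453125), (151.06040954589844, 27.793258666992188), 84.7356185913086)
now [ 509.9 -249.4  180.8] 84.31 | row linear m [0.30686, -0.0003, 0.12476] turn 0.0002 x 1 F [-0.6 -0.2  0.3] w 85.5 q6 -0.56 t 16.7
```

View pics/side6.png

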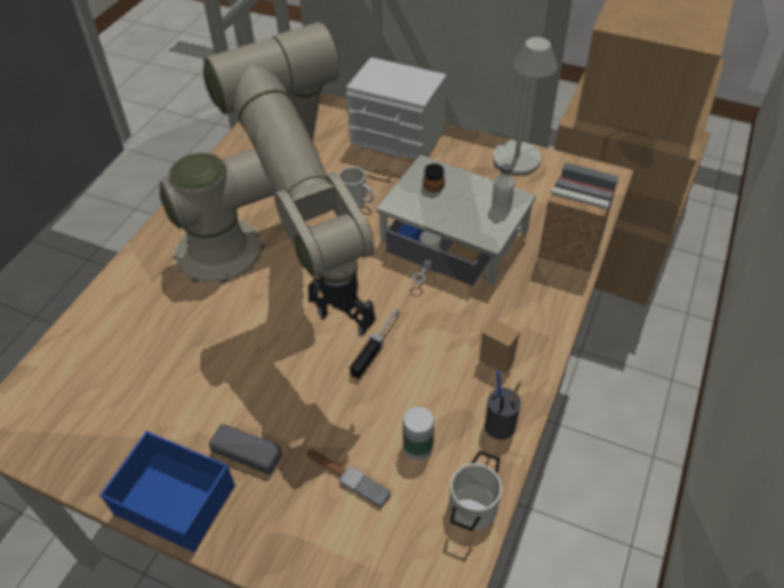

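View pics/w3.png

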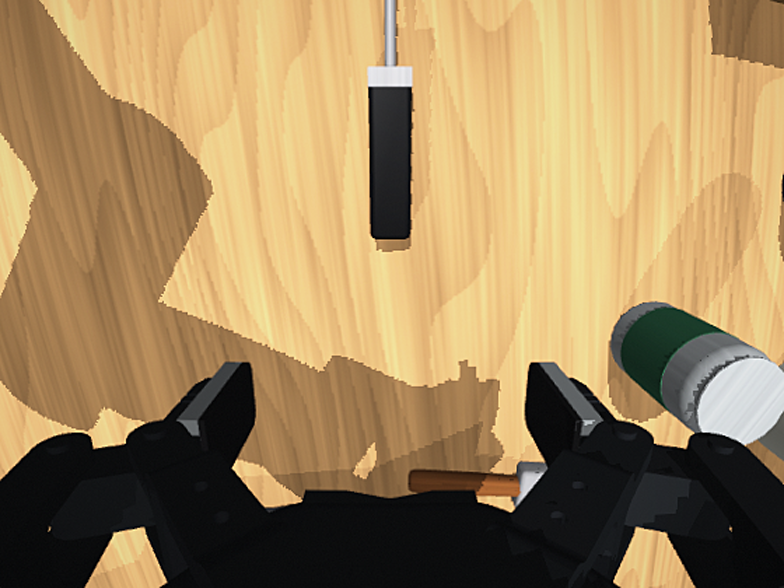

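The side view shows the tray out, with the ring free at (420,278). The hook lies upright on open desk, with its grip at (367,355) and its tip at (397,312), and the other things look unmoved. The tip position at the stop was riser x -214, against -214.5 expected.

```bash
python3 -c "
from cell import ticket
print(ticket.hand_in())"
```

```text
the job is handed in; nothing more can be done
None
```

The tray is drawn out to its stop and unhooked, the reach hook lies upright on the open desk in front of it, the other things look unmoved, and the job was handed in at about 17 s (no verdict came back).

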